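Set the length stop of a cutting jig to a pattern piece and lock it

ROBOT

A 7-joint arm with a two-finger parallel gripper is mounted at the origin on a cart in front of the work surface, level with it; the furniture and walls round the work are solid. World frame = base frame: x ahead of the robot, y to its left, z up, the work surface at z = 0. Lengths are in m, angles in rad, forces in N, time in s.
With the tool pointing down it reaches from about 0.4 to 0.9 m from the base axis. Payload 5.6 kg.
Tool frame: the origin (TCP) lies midway between the tips of the shut fingers; the grasp point (between the pads) lies 19 mm behind it; z points along the fingers, y is the line along which they close (so a half turn about z gives the same grasp; the last joint's range is limited). The gripper opens to 92 mm and grips with 3 to 60 N. Pads are 20 mm wide; open, the fingers measure 128 mm over their backs; the gripper's body (75 mm by 189 mm) begins 69 mm behind the grasp point.
Start: joints at [-0.043, 0.468, -0.012, 1.603, 0.006, 1.071, -0.056], TCP at [0.65, -0, 0.215] pointing down, gripper open.
Joint ranges: [-2.53, 2.53], [-0.31, 2.02], [-1.57, 1.55], [0.28, 2.44], [-1.29, 4.43], [0.15, 1.84], [-2.92, 2.92]. Speed limits (rad/s): [2.57, 2.57, 3.14, 3.14, 3.14, 3.14, 3.14].

INTERFACE

Orientations are given as a 3x3 rotation matrix whose columns are the frame's x, y, z axes.
In Python, from station import env, effector, solver, viewer, workorder, search_frame, tip_of gives the robot as it stands. Calls block until the motion is done:
- env.reach(position, orientation): joint-space move of the TCP to a pose.
- env.movel(position, frame=None, rate=0.15): straight line of the TCP; frame=None keeps the orientation; rate is the mean speed in m/s.
- env.goto_joints(angles): joint-space move.
- effector.release() and effector.grasp(squeeze=None): open the fingers fully, or close them until they stop; squeeze is the grip in N (None keeps the last).
- env.pause(seconds).
- solver.inverse_kinematics(position, orientation): joint angles nearest the present ones, or None.
- env.sense(): the state.
- viewer.read_camera(name): name is "scene" or "side" or "wrist"; returns (picture, depth): 384x512x3 uint8, red, green, blue; 384x512 float32, m along the optical axis (not along the pixel's ray), 0 where there is no reading.
- viewer.camera_info(name): a dict with "intrinsics" (3x3 intrinsics, pixels), "eye" and "rotation" of the camera in the world; the wrist camera has in their place "T_tool_cam" (4x4, takes a point from camera to tool coordinates, whose origin is the TCP and whose axes are the flange's). Camera axes: x right, y up, looking along -z (the intrinsics and any distortion apply to the point x, -y, -z); pixel columns grow to the right and rows downward; lengths in m; the calibration is good to about 2 mm. A picture is of the moment at which its call begins: read the wrist's pose just before it. camera_info takes no time and is no camera call.
A pose or a line that the arm cannot do raises env.PlanningError and nothing moves.
- workorder.finish_job(): hands the job in; it is judged then, once.
Trained networks look in the newest picture that a camera, given by its name, has taken for a name from the list of things; names that differ only in an ending like _2 or _b are one class to them, and where a whole thing is asked for, a point or a joint stands for the part that bears it (a point fixed in the world has none). Each returns a list of dicts, best first, with "score" (0 to 1); they miss things now and then, are a little off and sometimes report something else, mostly with a low value. They report only what shows in the picture. A call takes as long as a camera call.
- search_frame(camera, name): "at" ([x, y, z] in m, in world coordinates, good to about 4 mm: the middle of the surface that is visible of it).
- tip_of(camera, name): "at" ([x, y, z] in m, in world coordinates, good to about 4 mm: a listed point, or the origin of a listed thing).
The state is a dict: "t": time; "joint_positions": joint angles; "joint_velocities": joint speeds; "tau": joint torques, N m; "ee_pos": TCP position; "tcp_rot": TCP orientation; "wrist_force": force on the tool from outside, world axes, zero at the start; "moment": the same for the moment, N m; "gripper_width": finger opening in m; "grasp_force": force on a finger pad.
Only numpy, scipy, OpenCV 4.12 (cv2) and the standard library are available. Lean on these libraries where they do the work, as an engineer would, in place of code of your own. Each camera call takes 0.05 s, during which the arm holds its last target. There are 200 camera calls.

TASK

Set the length stop of the wooden jig to the pattern block that lies in it: push the slotted steel bracket along its two bolts until its upright stop face bears on the block and has driven the block fully home against the fixed end block, pressing only gently. Then lock the bracket there by turning the ball lever clockwise until it is firmly tight by feel, without overtightening it. Leave the other things on the bench where they are.

Things in the scene. Friction and masses are not known exactly. Their poses are not given: they have to be found in the camera images.
- jig: Fixed plywood board 100 x 310 x 15 mm. Origin: underside, mid-width; y spans -150 to 160 mm, z up. Wooden end block at the -y end, its inner face at y = -125, top 47 mm above the bench. Fence along +x side (y -147 to 3, inner face x = 24.5). Two bolts stand at x = 0: hex guide bolt y = 27.5 (never turned, top 29 mm over the bench), lever bolt y = 90.5. Bracket slides along y.
- bracket: Loose slotted steel bracket, 0.4 kg, on the board; drags with about 1 to 3 N when pushed. Plate 46 x 142 x 6 mm with two slots over the bolts. Origin: foot of its stop face at underside; plate runs to +y (axes as the jig's). Stop face: upright 46 wide, 35 tall at y = 0, faces -y. At y = 142 the outer face of a push tab 46 wide, 30 tall, 6 thick: push it to -y.
- stop_face (a point): Point on the bracket's stop face: middle of its width, 18 mm above the bracket's underside.
- push_tab (a point): Point on the outer (+y) face of the bracket's push tab, middle of its width, 22 mm above the bracket's underside, 8 mm below the tab's top.
- pattern: Pattern block: loose sawn wood offcut 45 x 100 x 35 mm, 88 g, lying on the board between stop face and end block, long axis y (as the jig's y). Origin: centre of its underside. It starts 2 to 8 mm short of the end block. More than 25 N on it from the bracket spoils it.
- lever: Ball lever on the lever bolt. Origin on the vertical bolt axis at the underside of its hub, 23 to 25 mm over the bench (2 to 4 mm over the bracket). Hub 20 mm wide, 40 tall; arm of 10 mm diameter rises to the ball. It swings over the bracket; clockwise from above screws it down. Turns freely (about 4 N at the ball) for an unknown 0.1 to 1.0 rad, then bites and stiffens. Stays where left.
- ball (a point): Centre of the black ball on the lever's end, 23 mm diameter, 56 mm from the bolt axis, 51 mm above the hub's underside (about 75 mm over the bench). Starts on the robot's side of the jig. Force along its path, pushed slowly: below 6.5 N the clamp is still slack, 8 to 10.5 N is firm, over 12 N is overtight. From bite to overtight it turns about 0.45 rad.
- flat_pencil_1: Bystander: flat carpenter's pencil 13 x 178 x 9 mm lying behind the jig.
- spanner: Bystander: steel spanner 31 x 173 x 8 mm lying in front of the jig.
- spring_clamp_1: Bystander: black spring clamp 67 x 118 x 23 mm to the left of the jig, near the bench's front edge.
- sanding_block: Bystander: cork sanding block 63 x 100 x 29 mm on the far left side of the saw arm, by the mug.

How it is judged:
By the outcome, as a careful person would: the job done as asked, in the order asked, and still so for the second after the job is handed in, with the robot touching nothing.
It also fails if it takes over 61 s, if anything falls off the work surface, if the arm or the gripper's body presses on something with over 40 N, if the wrist force passes 120 N, or if a joint passes its speed limit or range.

## Working session

There is one attempt and no reset: what is moved stays moved. The work goes in short steps, each a Python script; the robot and the scene stay as the last script left them, time stands still between calls to the robot, and variables do not carry over. Pictures are saved under pics/ and viewed, at most 10 in all, crops included, and the job is handed in when it is done.

```bash
mkdir -p pics; ls; cat > h.py <<'E'
import numpy as np, cv2
from station import env, effector, solver, viewer, workorder, search_frame, tip_of
def snap(n,f):
    p,d=viewer.read_camera(n); cv2.imwrite('pics/'+f,p[:,:,::-1]); return p,d
E
python3 - <<'E'
from h import *
np.set_printoptions(precision=4,suppress=True)
a=snap('scene','a.png')[0]; 
b=snap('side','b.png')[0]
for c in('scene','side'):
    i=viewer.camera_info(c); print(c,{k:np.array(v).round(3).tolist() if not isinstance(v,(str,dict)) else v for k,v in i.items()})
    for n in('jig','bracket','stop_face','push_tab','pattern','lever','ball','spanner','flat_pencil_1'):
        r=tip_of(c,n); print(n,[(np.round(q['at'],4).tolist(),round(q['score'],2)) for q in r[:2]])
s=env.sense();print(s['t'],s['ee_pos'],s['tcp_rot'],s['wrist_force'])
E
```

```text
pics
scene {'intrinsics': [[491.315, 0.0, 254.187], [0.0, 491.315, 186.814], [0.0, 0.0, 1.0]], 'eye': [0.148, -0.718, 0.803], 'rotation': [[0.85, 0.362, -0.382], [-0.526, 0.61, -0.593], [0.018, 0.705, 0.709]]}
jig [([0.5463, -0.2531, -0.0004], 0.73)]
bracket [([0.5515, -0.2454, 0.0169], 0.69)]
stop_face [([0.5447, -0.2473, 0.0284], 0.76)]
push_tab [([0.5632, -0.1033, 0.0387], 0.56)]
pattern [([0.5482, -0.3229, 0.0163], 0.57), ([0.5041, -0.1675, 0.0756], 0.28)]
lever [([0.5597, -0.1638, 0.0209], 0.9)]
ball [([0.5018, -0.1706, 0.0754], 0.93)]
spanner [([0.4791, -0.2567, 0.0009], 0.63)]
flat_pencil_1 [([0.6221, -0.2584, -0.0045], 0.56)]
side {'intrinsics': [[369.301, 0.0, 252.737], [0.0, 369.301, 200.261], [0.0, 0.0, 1.0]], 'eye': [0.263, -0.831, 0.406], 'rotation': [[0.949, 0.12, -0.292], [-0.316, 0.375, -0.872], [0.005, 0.919, 0.393]]}
jig [([0.5507, -0.2529, -0.0008], 0.78), ([0.5643, -0.1033, 0.0386], 0.66)]
bracket [([0.5517, -0.2508, 0.0111], 0.67), ([0.5496, -0.2466, 0.0303], 0.5)]
stop_face [([0.5494, -0.2478, 0.0315], 0.75)]
push_tab [([0.5612, -0.1046, 0.0352], 0.8), ([0.5509, -0.2452, 0.0299], 0.46)]
pattern [([0.5477, -0.3191, 0.016], 0.98), ([0.5511, -0.2493, 0.0297], 0.46)]
lever [([0.5613, -0.1595, 0.021], 0.87)]
ball [([0.5018, -0.167, 0.0794], 0.78)]
spanner [([0.4803, -0.2625, -0.0029], 0.7), ([0.5449, -0.3176, 0.0158], 0.57)]
flat_pencil_1 [([0.6211, -0.263, 0.0034], 0.81), ([0.5043, -0.1669, 0.0781], 0.42)]
1.0 [ 0.65   -0.0001  0.2146] [[ 0.      1.      0.    ]
 [ 1.     -0.     -0.0001]
 [-0.0001  0.     -1.    ]] [ 0.3978 -0.1179  0.1191]
```

View pics/a.png

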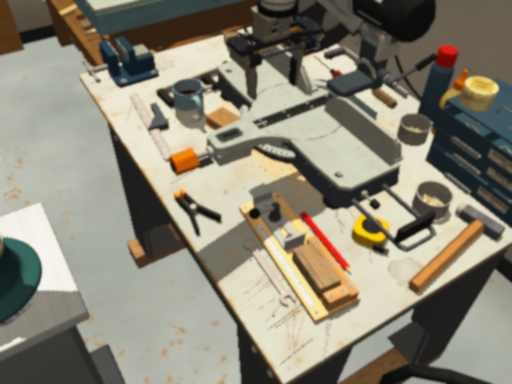

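View pics/b.png

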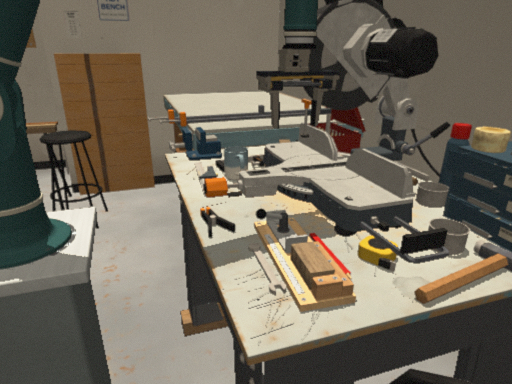

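The scene view shows the jig at about (300,250) px, the ball at (257,213) on the robot's side and the tab just behind the lever. The side view agrees: the pattern is at (320,265) and the ball at (262,213). Next I'll check clearance and take a closer wrist look.

```bash
python3 - <<'E'
from h import *
np.set_printoptions(precision=4,suppress=True)
p,d=viewer.read_camera('scene'); i=viewer.camera_info('scene'); K=np.array(i['intrinsics']);R=np.array(i['rotation'])
v,u=np.mgrid[:384,:512]; P=np.stack([(u-K[0,2])/K[0,0]*d,-(v-K[1,2])/K[1,1]*d,-d],-1)@R.T+np.array(i['eye']); P=P[d>0]
print('height mm, rows x .44.., cols y -.2..0.1 step .02')
for x in np.arange(.44,.72,.02):
    print('%.2f'%x,[int(1000*max([q for q in P[(abs(P[:,0]-x)<.01)&(abs(P[:,1]-y)<.01)][:,2]],default=-.001)) for y in np.arange(-.2,.08,.02)])
env.movel([0.56,-0.16,0.26],rate=.12)
s=env.sense(); snap('wrist','c.png'); print(s['t'],s['ee_pos'],s['wrist_force'])
for n in('bracket','push_tab','lever','ball','stop_face','pattern','jig'):
    print(n,[(np.round(q['at'],4).tolist(),round(q['score'],2)) for q in tip_of('wrist',n)[:2]])
print(viewer.camera_info('wrist'))
E
```

```text
height mm, rows x .44.., cols y -.2..0.1 step .02
0.44 [5, 3, 4, 4, 3, 5, 23, 26, 24, 23, 22, 5, 81, 79, 76]
0.46 [4, 3, 4, 4, 3, 22, 24, 21, 4, 4, 4, 59, 79, 79, 77]
0.48 [12, 13, 3, 4, 2, 4, 3, 4, 3, 4, 4, 4, 79, 79, 76]
0.50 [18, 88, 87, 17, 4, 4, 4, 3, 5, 3, 3, 4, 35, 63, 30]
0.52 [20, 81, 82, 18, 19, 22, 12, 3, 4, 5, 3, 4, 85, 84, 83]
0.54 [25, 69, 69, 24, 47, 47, 3, 2, 4, 4, 4, 84, 87, 87, 86]
0.56 [28, 63, 66, 24, 49, 45, 3, 2, 347, 348, 348, 348, 345, 91, 86]
0.58 [25, 25, 28, 21, 50, 46, 1, 2, 347, 348, 348, 347, 346, 91, 87]
0.60 [20, 18, 18, 18, 19, 18, 2, 3, 393, 395, 394, 394, 88, 89, 87]
0.62 [12, 13, 3, 15, 17, 17, 3, 3, 426, 426, 420, 406, 86, 85, 85]
0.64 [9, 10, 3, 3, 3, 3, 4, 4, 426, 415, 80, 86, 86, 85, 85]
0.66 [4, 4, 3, 3, 4, 3, 3, 5, 423, 413, 86, 87, 86, 86, 88]
0.68 [78, 84, 86, 86, 85, 85, 86, 86, 400, 406, 86, 87, 87, 86, 86]
0.70 [86, 90, 86, 87, 86, 85, 87, 86, 330, 348, 336, 348, 86, 87, 87]
2.775 [ 0.5602 -0.1591  0.2597] [-0.1749  0.4216 -0.4824]
bracket [([0.5508, -0.2453, 0.0176], 0.89)]
push_tab [([0.5646, -0.1063, 0.0363], 0.81)]
lever [([0.558, -0.156, 0.0264], 0.78)]
ball [([0.6188, -0.2593, 0.0001], 0.46)]
stop_face [([0.5506, -0.2431, 0.0275], 0.66)]
pattern [([0.5496, -0.3196, 0.0155], 0.63)]
jig [([0.5505, -0.2491, 0.0042], 0.69)]
{'intrinsics': array([[287.8142,   0.    , 259.0471],
       [  0.    , 287.8142, 192.2451],
       [  0.    ,   0.    ,   1.    ]]), 'T_tool_cam': array([[-0.    ,  0.9646,  0.2639,  0.0748],
       [ 1.    ,  0.    , -0.    ,  0.0011],
       [-0.    ,  0.2639, -0.9646, -0.1711],
       [ 0.    ,  0.    ,  0.    ,  1.    ]])}
```

View pics/c.png

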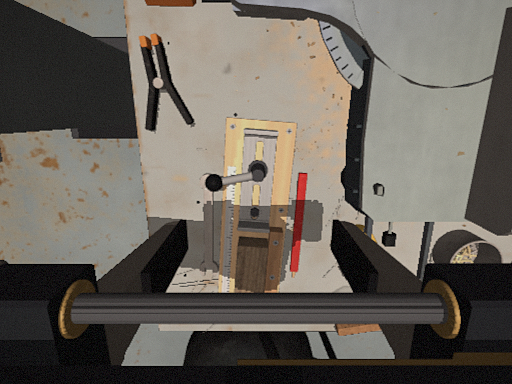

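The wrist view confirms the layout: ball at (213,182), hub at (258,170), tab at (262,131), and open bench beyond the tab. Now I'll push.

```bash
cat >> h.py <<'E'
J0=np.array([.5495,-.252]); yaw=-.104
ex=np.array([np.cos(yaw),np.sin(yaw),0]); ey=np.array([-np.sin(yaw),np.cos(yaw),0])
def frame(a):  # tool down, tool x along the direction at world angle a
    x=np.array([np.cos(a),np.sin(a),0]); z=np.array([0,0,-1.]); return np.column_stack([x,np.cross(z,x),z])
def J(y,z,x=0): 
    p=np.r_[J0,0]+ex*x+ey*y; p[2]=z; return p
E
python3 - <<'E'
from h import *
np.set_printoptions(precision=4,suppress=True)
effector.grasp(3)
F=frame(np.pi/2+yaw)
env.movel(J(.180,.13),F,rate=.12); env.movel(J(.180,.031),rate=.12)
f=[]
for k in range(5): env.pause(.03); f.append(env.sense()['wrist_force'])
f0=np.mean(f,0); print('tare',f0,np.std(f,0),env.sense()['t'])
y=.180; log=[]
while y>.118:
    y-=.0015 if y>.134 else .0005
    env.movel(J(y,.031),rate=.03)
    s=env.sense(); g=(s['wrist_force']-f0)@ey; a=(s['ee_pos']-np.r_[J0,0])@ey
    log.append((round(y,4),round(a,4),round(g,2)))
    if g>5:
        env.pause(.1); s=env.sense(); g=(s['wrist_force']-f0)@ey; log.append(('settle',round(g,2)))
        if g>5: break
print(log); s=env.sense(); print(s['t'],s['wrist_force']-f0,s['ee_pos'])
E
```

```text
tare [-0.2453  0.3536 -0.2028] [0.3196 0.5546 0.4651] 7.1167
[(0.1785, np.float64(0.1783), np.float64(0.04)), (0.177, np.float64(0.1768), np.float64(-0.08)), (0.1755, np.float64(0.1754), np.float64(-0.63)), (0.174, np.float64(0.1738), np.float64(-0.39)), (0.1725, np.float64(0.1723), np.float64(-0.49)), (0.171, np.float64(0.1708), np.float64(-0.81)), (0.1695, np.float64(0.1694), np.float64(0.48)), (0.168, np.float64(0.1679), np.float64(-0.44)), (0.1665, np.float64(0.1663), np.float64(-0.25)), (0.165, np.float64(0.1648), np.float64(0.59)), (0.1635, np.float64(0.1634), np.float64(-0.27)), (0.162, np.float64(0.1619), np.float64(-1.46)), (0.1605, np.float64(0.1603), np.float64(-0.6)), (0.159, np.float64(0.1588), np.float64(0.2)), (0.1575, np.float64(0.1574), np.float64(0.21)), (0.156, np.float64(0.1564), np.float64(0.78)), (0.1545, np.float64(0.1546), np.float64(1.35)), (0.153, np.float64(0.1528), np.float64(2.08)), (0.1515, np.float64(0.1512), np.float64(1.74)), (0.15, np.float64(0.1497), np.float64(1.43)), (0.1485, np.float64(0.1483), np.float64(0.88)), (0.147, np.float64(0.1468), np.fl
[... 615 characters left out ...]
.float64(2.96)), (0.131, np.float64(0.1309), np.float64(3.41)), (0.1305, np.float64(0.1304), np.float64(2.33)), (0.13, np.float64(0.1299), np.float64(2.48)), (0.1295, np.float64(0.1294), np.float64(2.92)), (0.129, np.float64(0.1289), np.float64(2.0)), (0.1285, np.float64(0.1284), np.float64(3.63)), (0.128, np.float64(0.1279), np.float64(2.51)), (0.1275, np.float64(0.1275), np.float64(3.02)), (0.127, np.float64(0.1269), np.float64(2.8)), (0.1265, np.float64(0.1266), np.float64(4.07)), (0.126, np.float64(0.1266), np.float64(5.16)), ('settle', np.float64(4.78)), (0.1255, np.float64(0.1266), np.float64(5.88)), ('settle', np.float64(5.06))]
19.0667 [1.1781 4.9603 0.5448] [ 0.5626 -0.1261  0.031 ]
```

The hard stop is at jig y≈126.6 mm, which matches the expected 117+10. I'll press once to about 9 N, back off, check, then go to the ball.

```bash
cat >> h.py <<'E'
def force(n=6,dt=.02):
    f=[]
    for k in range(n): env.pause(dt); f.append(env.sense()['wrist_force'])
    return np.mean(f,0)
C=np.array([.5589,-.162,0]); TH0=np.pi+.12
def tang(th): return np.array([np.sin(th),-np.cos(th),0])
def tip(th,gap=0,z=.066):
    p=C+.056*np.array([np.cos(th),np.sin(th),0])-tang(th)*(.0215+gap); p[2]=z; return p
E
python3 - <<'E'
from h import *
np.set_printoptions(precision=4,suppress=True)
f0=np.array([-.2453,.3536,-.2028]); y=.1255
while y>.118:
    y-=.0005; env.movel(J(y,.031),rate=.03); g=(force(4)-f0)@ey; print(round(y,4),round((env.sense()['ee_pos']-np.r_[J0,0])@ey,4),round(g,2))
    if g>8.5: break
env.movel(J(.142,.031),rate=.05); env.movel(J(.150,.13),rate=.2)
env.movel(tip(TH0,.015,.13),frame(TH0-np.pi/2),rate=.12)
snap('scene','d.png'); p=cv2.imread('pics/d.png')[150:340,180:400]; cv2.imwrite('pics/d2.png',cv2.resize(p,None,fx=3.4,fy=3,interpolation=cv2.INTER_CUBIC))
for n in('push_tab','stop_face','ball','pattern'): print(n,[(np.round(q['at'],4).tolist(),round(q['score'],2)) for q in tip_of('scene',n)[:2]])
print(env.sense()['t'])
E
```

```text
0.125 0.1266 7.05
0.1245 0.1266 7.1
0.124 0.1265 8.28
0.1235 0.1265 9.25
push_tab [([0.4754, -0.2589, -0.0013], 0.66)]
stop_face [([0.5429, -0.2793, 0.03], 0.92), ([0.5492, -0.2547, -0.0016], 0.61)]
ball [([0.5023, -0.1677, 0.0746], 0.55), ([0.5485, -0.3296, 0.0149], 0.16)]
pattern [([0.5456, -0.3283, 0.015], 0.74)]
22.875
```

View pics/d2.png

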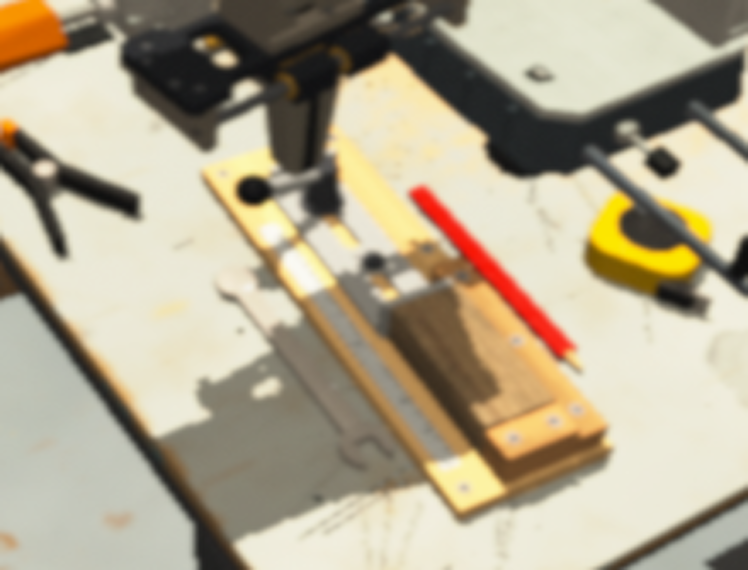

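The picture shows the block flush against the end block (seam at about (480,430)) and the stop face on the block at about (390,300). The ball is untouched at (253,190). Next I'll swing the lever.

```bash
python3 - <<'E'
from h import *
np.set_printoptions(precision=4,suppress=True)
env.movel(tip(TH0,.015),rate=.12)
f0=force(10); print('tare',f0,env.sense()['t'])
th=TH0+.2; log=[]; why='limit'
fine=False
while th>TH0-1.6:
    th-=.012 if fine else .03
    env.movel(tip(th),frame(th-np.pi/2),rate=.04)
    g=-(force(3 if fine else 2,.015)-f0)@tang(th)
    if fine and g>8: g=-(force(8)-f0)@tang(th)
    s=env.sense(); r=s['ee_pos']-C; log.append((round(TH0-th,3),round(TH0-np.arctan2(r[1],r[0])%(2*np.pi)*1.,3),round(g,2)))
    if g>5: fine=True
    if g>8.9: why='firm'; break
    if s['t']>48: why='time'; break
for l in log: print(*l,end=' | ')
s=env.sense(); print('\n',why,s['t'],s['wrist_force']-f0,s['ee_pos'],tip(th)); np.save('st.npy',np.r_[th,f0])
E
```

```text
tare [-0.3448  0.0518  0.1805] 23.725
-0.17 -0.542 0.24 | -0.14 -0.509 0.25 | -0.11 -0.477 0.01 | -0.08 -0.447 0.77 | -0.05 -0.418 0.23 | -0.02 -0.387 0.39 | 0.01 -0.368 1.99 | 0.04 -0.342 4.11 | 0.07 -0.302 4.51 | 0.1 -0.266 3.39 | 0.13 -0.235 3.35 | 0.16 -0.205 3.65 | 0.19 -0.175 3.59 | 0.22 -0.145 3.12 | 0.25 -0.115 3.38 | 0.28 -0.086 4.25 | 0.31 -0.058 4.18 | 0.34 -0.031 4.45 | 0.37 -0.005 4.95 | 0.4 0.02 5.97 | 0.412 0.028 5.97 | 0.424 0.037 6.67 | 0.436 0.047 7.13 | 0.448 0.056 7.22 | 0.46 0.066 7.75 | 0.472 0.076 7.69 | 0.484 0.085 7.73 | 0.496 0.095 7.94 | 0.508 0.105 8.37 | 0.52 0.114 8.8 | 0.532 0.125 9.03 | 
 firm 33.3083 [ 1.2914 -9.8035 -5.7426] [ 0.4983 -0.1617  0.0658] [ 0.499  -0.1593  0.066 ]
```

```bash
python3 - <<'E'
from h import *
a=np.load('st.npy'); th,f0=a[0],a[1:]
F=force(12)-f0; print('settled',-F@tang(th),F)
env.movel(tip(th,.02),rate=.05); env.movel(tip(th,.03,.16),rate=.15)
env.movel([.5,-.26,.28],rate=.15)
snap('side','e.png'); p=cv2.imread('pics/e.png')[190:320,200:380]; cv2.imwrite('pics/e2.png',cv2.resize(p,None,fx=4,fy=4,interpolation=cv2.INTER_CUBIC))
for n in('ball','pattern','stop_face'): print(n,[(np.round(q['at'],4).tolist(),round(q['score'],2)) for q in tip_of('side',n)[:1]])
print(env.sense()['t'])
E
```

```text
settled 8.969237714474186 [  0.5196528  -10.01539985  -5.65525209]
ball [([0.5066, -0.1388, 0.0763], 0.6)]
pattern [([0.5464, -0.3267, 0.0159], 0.67)]
stop_face [([0.5475, -0.2777, 0.0287], 0.8)]
36.1333
```

View pics/e2.png

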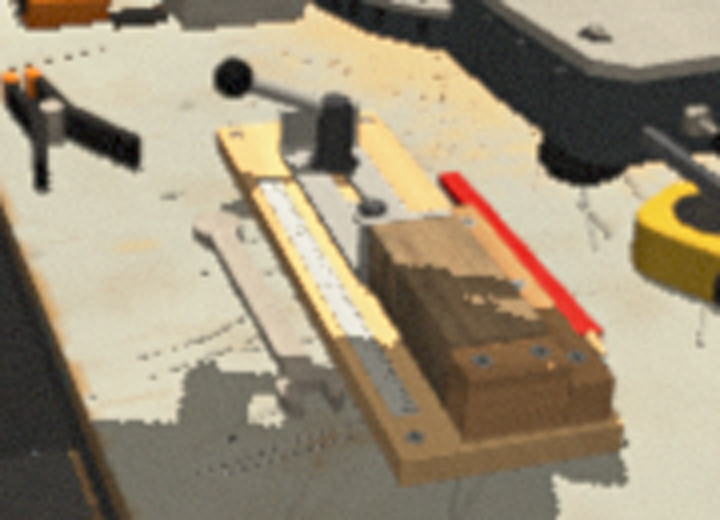

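The block is flush against the end block and the stop face bears on it. The lever swung clockwise by about 0.53 rad with 9.0 N settled, which is inside the firm range. The bystanders haven't moved, so I'm handing in.

```bash
python3 -c "
from h import *
print(workorder.finish_job())"
```

```text
the job is handed in; nothing more can be done
None
```

The job is handed in at about 36 s of the 61 s allowed: the bracket was pushed to a hard stop (about 9 N) with the block home against the end block, the lever was turned clockwise to a settled 9.0 N at the ball (firm), and the other things on the bench were left alone.

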